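# Feel along the gauge marks of a tensile bar

## Task

Feel along the row of five marks on the steel test bar with the fingertips: touch down on the mark nearest the red magnet, then slide along the scribed line over every mark to the far one without losing touch, so lightly that the sprung cradle under the bar sinks only some millimetres and stays well off its stop. Finish with the fingertips still resting lightly on that last mark, holding there. Leave the bar lying in its cradle, lift nothing, and leave the things around it alone.

Things in the scene. Friction and masses are not known exactly. Their poses are not given: they have to be found in the camera images.
- nest: Blue base plate, fixed, 84 x 244 x 12 mm; origin at the centre of its underside, y axis along its length. Two steel guide posts (8 mm, tops 50 mm above the bench) stand on its centre line at y = +/-109 mm. On springs above it floats the dark steel cradle, 50 x 236 mm, in which the bar lies.
- cradle (a joint): How far the cradle (with the bar) is pressed down, m: 0 = up, untouched; 0.014 = hard on its lower stop. It moves straight down only. It starts to sink at about 2 N and needs about 0.5 N more per mm: about 4.5 N at 5 mm, 7.5 N at 11 mm.
- cradle_seat (a point): Centre of the cradle's upper face, on which the bar lies; z axis up; 42 mm above the bench when untouched.
- bar: Loose flat steel tensile bar, 0.25 kg, 200 mm long (its y axis), 6 mm thick, 24 mm wide in the waist (|y| < 74 mm) and 36 mm at its ends; origin at the centre of its underside. It lies in the cradle between low black fences with about 1.5 mm play; its top is 48 mm above the bench when untouched. A dark scribed line runs along the middle of its top with five dark 7 mm dots, the marks, 28 mm apart.
- mark_1 (a point): Centre of mark 1 on the bar's top face (y = +56 mm on the bar); mark 1 is the leftmost seen from the robot, mark 5 the rightmost. The red magnet stands beyond one end of the row: begin at whichever of marks 1 and 5 is nearer to it.
- mark_2 (a point): Centre of mark 2 on the bar's top face (y = +28 mm on the bar); mark 1 is the leftmost seen from the robot, mark 5 the rightmost. The red magnet stands beyond one end of the row: begin at whichever of marks 1 and 5 is nearer to it.
- mark_3 (a point): Centre of mark 3 on the bar's top face (y = +0 mm on the bar); mark 1 is the leftmost seen from the robot, mark 5 the rightmost. The red magnet stands beyond one end of the row: begin at whichever of marks 1 and 5 is nearer to it.
- mark_4 (a point): Centre of mark 4 on the bar's top face (y = -28 mm on the bar); mark 1 is the leftmost seen from the robot, mark 5 the rightmost. The red magnet stands beyond one end of the row: begin at whichever of marks 1 and 5 is nearer to it.
- mark_5 (a point): Centre of mark 5 on the bar's top face (y = -56 mm on the bar); mark 1 is the leftmost seen from the robot, mark 5 the rightmost. The red magnet stands beyond one end of the row: begin at whichever of marks 1 and 5 is nearer to it.
- red_magnet: Red round pot magnet with a black knob, 32 mm across, 27 mm high, loose on the bench beyond one end of the nest; origin under its centre. It shows the end at which to begin.
- black_loupe: Black loupe, 37 mm across, 34 mm high, loose beyond the other end of the nest; origin under its centre. Leave alone.
- coupon: Loose flat steel coupon 20 x 55 x 12 mm on the robot's side of the nest; origin under its centre. Leave alone.
- nut: Loose steel nut 25 mm wide, 13 mm high, on the robot's side of the nest; origin under its centre. Leave alone.
- lab_tweezers: Loose steel tweezers 113 mm long, 8 mm high, behind the nest; origin under the centre. Leave alone.
There are look-alikes about, which are no part of the job. Several things have the shape of the red_magnet; the one meant has the colours described above.

How it is judged:
On the way, in this order (a step that is already met when the one before it is completed fails the run):
1. fingertips in light contact with the bar at the first mark counted from the red magnet (((horizontal distance between red_magnet and mark_1 below 0.15 m and horizontal distance between the grasp point and mark_1 below 0.012 m) or (horizontal distance between red_magnet and mark_5 below 0.15 m and horizontal distance between the grasp point and mark_5 below 0.012 m)) and contact force between the fingers and bar above 0.3 N and value of joint cradle between 0.001 and 0.011 m), for 0.04 s.
2. fingertips in light contact with the bar at the second mark counted from the red magnet (((horizontal distance between red_magnet and mark_1 below 0.15 m and horizontal distance between the grasp point and mark_2 below 0.012 m) or (horizontal distance between red_magnet and mark_5 below 0.15 m and horizontal distance between the grasp point and mark_4 below 0.012 m)) and contact force between the fingers and bar above 0.3 N and value of joint cradle between 0.001 and 0.011 m), for 0.04 s.
3. fingertips in light contact with the bar at the third mark counted from the red magnet (((horizontal distance between red_magnet and mark_1 below 0.15 m and horizontal distance between the grasp point and mark_3 below 0.012 m) or (horizontal distance between red_magnet and mark_5 below 0.15 m and horizontal distance between the grasp point and mark_3 below 0.012 m)) and contact force between the fingers and bar above 0.3 N and value of joint cradle between 0.001 and 0.011 m), for 0.04 s.
4. fingertips in light contact with the bar at the fourth mark counted from the red magnet (((horizontal distance between red_magnet and mark_1 below 0.15 m and horizontal distance between the grasp point and mark_4 below 0.012 m) or (horizontal distance between red_magnet and mark_5 below 0.15 m and horizontal distance between the grasp point and mark_2 below 0.012 m)) and contact force between the fingers and bar above 0.3 N and value of joint cradle between 0.001 and 0.011 m), for 0.04 s.
5. fingertips in light contact with the bar at the last mark counted from the red magnet (((horizontal distance between red_magnet and mark_1 below 0.15 m and horizontal distance between the grasp point and mark_5 below 0.012 m) or (horizontal distance between red_magnet and mark_5 below 0.15 m and horizontal distance between the grasp point and mark_1 below 0.012 m)) and contact force between the fingers and bar above 0.3 N and value of joint cradle between 0.001 and 0.011 m), for 0.04 s.
At the end, for the whole second after the job is handed in: Fingertips rest on the mark farthest from the red magnet (grasp point within 12 mm horizontally), touching the bar with the cradle 1 to 11 mm down; the bar lies in its cradle (6 mm sideways, 4 mm in height); magnet, loupe, coupon, nut and tweezers moved less than 10 mm (all of step 5 and z of bar in the frame of cradle_seat below 0.004 m and horizontal distance between bar and cradle_seat below 0.006 m and distance of each of red_magnet, black_loupe, coupon, nut, lab_tweezers from where it was at the start of the episode below 0.01 m); the arm keeps its last pose, push and grip.
It fails at once if the cradle is pressed more than 11 mm down (too hard) (value of joint cradle above 0.011 m).
It fails at once if contact is missing, or is made or broken, between the two end marks (fingertips within about 10 mm of the bar there with the cradle up) (y of the grasp point in the frame of bar between -0.04 and 0.04 m and x of the grasp point in the frame of bar between -0.02 and 0.02 m and z of the grasp point in the frame of bar below 0.035 m and value of joint cradle below 0.0003 m).
It fails at once if the bar is lifted or pushed out of its cradle (not (z of bar in the frame of cradle_seat below 0.004 m and horizontal distance between bar and cradle_seat below 0.006 m)).
It fails at once if one of the things around is moved 10 mm or more (distance of any of red_magnet, black_loupe, coupon, nut, lab_tweezers from where it was at the start of the episode above 0.01 m).
It also fails if it takes over 40 s, if anything falls off the work surface, if the arm or the gripper's body presses on something with over 40 N, if the wrist force passes 120 N, or if a joint passes its speed limit or range.

## Robot

A 7-joint arm with a two-finger parallel gripper is mounted at the origin on a cart in front of the work surface, level with it; the furniture and walls round the work are solid. World frame = base frame: x ahead of the robot, y to its left, z up, the work surface at z = 0. Lengths are in m, angles in rad, forces in N, time in s.
With the tool pointing down it reaches from about 0.4 to 0.925 m from the base axis. Payload 5.6 kg.
Tool frame: the origin (TCP) lies where the fingers leave the gripper's body, on its centre line; the fingertips stand 73 mm ahead of it and the grasp point (between the pads) lies 54 mm ahead of it; z points along the fingers, y is the direction in which the jaws open and shut (so a half turn about z gives the same grasp; the last joint's range is limited). The gripper opens to 85 mm and grips with 20 to 120 N. Pads are 22 mm wide; open, the fingers measure 114 mm over their backs; the gripper's body (76 mm by 85 mm) begins 54 mm behind the grasp point. The pads swing forward as they close: fully open they stand 13 mm farther back than shut.
Start: joints at [1.12, 0.468, -0.012, 1.603, 0.006, 1.071, -0.056], TCP at [0.258, -0.597, 0.304] pointing down, gripper open.
Joint ranges: [-2.53, 2.53], [-0.31, 2.02], [-1.57, 1.55], [0.28, 2.44], [-1.29, 4.43], [0.15, 1.84], [-2.92, 2.92]. Speed limits (rad/s): [2.57, 2.57, 3.14, 3.14, 3.14, 3.14, 3.14].

## Interface

Orientations are given as a 3x3 rotation matrix whose columns are the frame's x, y, z axes.
In Python, from bench import * gives the robot as it stands. The module is installed in compiled form; this text tells all that it offers.
- The arm moves only by the tool apply_moves, never from a script. Its argument "motion" is a list of rows, each a list of 4 numbers: the shift along the world's x, y, z in cm, then the turn about the world's z in rad. A call has 1 to 10 rows; each row shifts and turns the commanded pose from where the row before left it; what a row does not reach is not made up. A row lasts 1/10 s, in which the tool goes at most 50 mm and 8.59 degrees, less where a joint would pass 70% of its speed; a pose out of reach is approached as far as the arm can. A call with a gripper value outside its range is refused whole. "grip" is the finger opening in cm, from 0 to 8.54, set as the call begins (left out, the last holds). The fingers move at their own pace and stop on an object; "squeeze" is the grip in N (left out, the last holds). Time passes only in rows, so rows that do not move let the fingers close. It gives the time, the measured TCP pose, the force and the opening at its end, in the units of the state.
- observe(): the state, without advancing time (a new reading comes with each control period).
- capture(name): name is "scene" or "top" or "wrist"; returns (picture, depth): 400x640x3 uint8, blue, green, red; 400x640 float32, m along the optical axis (not along the pixel's ray), 0 where there is no reading.
- camera_model(name): a dict with "K" (3x3 intrinsics, pixels), "D" ([k1, k2, p1, p2, k3] as OpenCV has them; the pictures are not rectified), "cam_to_world" (4x4, takes a point from camera to world coordinates). Camera axes: x right, y down, z forward; pixel columns grow to the right and rows downward; lengths in m; the calibration is good to about 2 mm. A picture is of the moment at which its call begins: read the wrist's pose just before it. camera_model takes no time and is no camera call; for the wrist camera it gives the pose at the moment of the call.
- job_done(): hands the job in, once; it reports no verdict.
The state is a dict: "clock": time; "joint_pos": joint angles; "dq": joint speeds; "joint_efforts": joint torques, N m; "eef_pos": TCP position; "orientation": TCP orientation; "ft_force": force on the tool from outside, world axes, zero at the start; "ft_torque": the same for the moment, N m; "opening": finger opening in m.
Only numpy, scipy, OpenCV 4.12 (cv2) and the standard library are available. Lean on these libraries where they do the work, as an engineer would, in place of code of your own. Each camera call takes 0.05 s, during which the arm holds its last target.

## Working session

There is one attempt and no reset: what is moved stays moved. The work goes in short steps, Python scripts to look and compute and a tool call to move; the robot and the scene stay as the last step left them, time stands still between calls to the robot, and variables do not carry over. Pictures are saved under pics/ and viewed, and the job is handed in when it is done.

Besides the shell and the picture viewer there is one more tool, called after ">>>" as a command line: name --pt "numbers of a row" for each row, then --argument value for the rest. apply_moves: Moves the arm, as the interface text tells. Its arguments: {"type":"object","properties":{"motion":{"type":"array","items":{"type":"array","items":{"type":"number"}}},"grip":{"type":"number"},"squeeze":{"type":"number"}},"required":["motion"]}

```bash
mkdir -p pics; python3 - <<'E'
from bench import *
import cv2
s=observe();print(s['clock'],s['eef_pos'],s['ft_force'],s['opening'],s['orientation'])
for n in("scene","top"):
    p,d=capture(n);cv2.imwrite(f'pics/{n}0.png',p);m=camera_model(n);print(n,m['K'],m['D'],m['cam_to_world'])
    import numpy as np;np.save(n+'_d.npy',d)
E
```

```text
0.0 [ 0.25755069 -0.59631578  0.30292355] [-0.42083727  1.02341528 -0.29516412] 0.08550597092087646 [[ 9.18027289e-01  3.96516321e-01 -8.38819279e-04]
 [ 3.96517188e-01 -9.18025866e-01  1.62146200e-03]
 [-1.27121647e-04 -1.82115263e-03 -9.99998334e-01]]
scene [[453.70844101   0.         314.02271107]
 [  0.         453.70844101 197.28199449]
 [  0.           0.           1.        ]] [-0.11611354  0.          0.          0.          0.        ] [[-0.84388873 -0.26347855  0.46736587  0.11138477]
 [-0.53639019  0.43335594 -0.72421557  0.65377641]
 [-0.01172051 -0.86184783 -0.50703151  0.5190073 ]
 [ 0.          0.          0.          1.        ]]
top [[469.79702723   0.         321.83349048]
 [  0.         469.79702723 199.39622031]
 [  0.           0.           1.        ]] [-0.11919675  0.          0.          0.          0.        ] [[-0.00254977 -0.98355227  0.18060572  0.33932397]
 [-0.99998183  0.00152122 -0.00583325  0.02089266]
 [ 0.00546256 -0.18061731 -0.98353828  0.90378101]
 [ 0.          0.          0.          1.        ]]
```

View pics/top0.png

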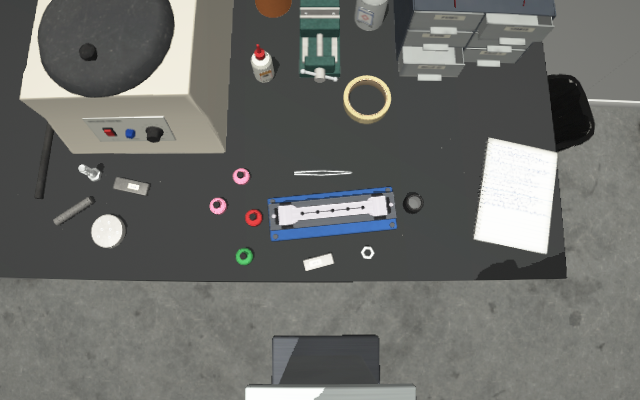

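View pics/scene0.png

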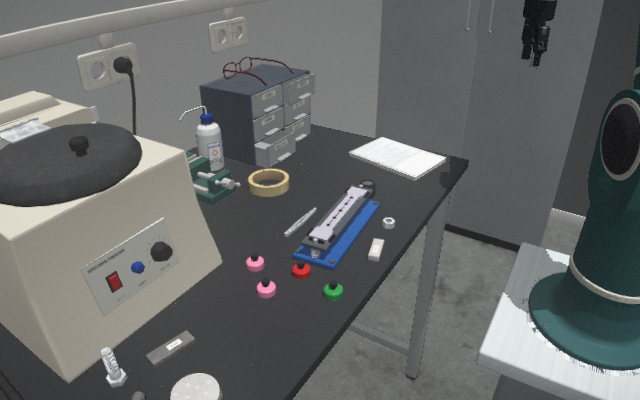

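The top view shows four magnet shapes: red (253,217), pink (241,176), pink (218,206) and green (244,257). The red one is just left of the nest, so I start at mark 1. The loupe is at (413,203), the nut at (367,253), the coupon at (318,262) and the tweezers at (322,173). Next is a close crop and the measurement.

```bash
cat > h.py <<'E'
import cv2,numpy as np
from bench import *
def ray(n,uv,z,m=None):
    m=m or camera_model(n)
    q=cv2.undistortPoints(np.array(uv,float).reshape(-1,1,2),m['K'],np.array(m['D'])).reshape(-1,2)
    T=np.array(m['cam_to_world']);r=np.c_[q,np.ones(len(q))]@T[:3,:3].T
    t=(z-T[2,3])/r[:,2]
    return T[:3,3]+r*t[:,None]
def dots(g,x0,y0,x1,y1,thr,f=8):
    c=cv2.resize(g[y0:y1,x0:x1],None,fx=f,fy=f,interpolation=cv2.INTER_CUBIC)
    return c
E
python3 - <<'E'
from h import *
p=cv2.imread('pics/top0.png')
x0,y0,x1,y1=230,155,430,275
cv2.imwrite('pics/crop_top.png',cv2.resize(p[y0:y1,x0:x1],None,fx=4,fy=4,interpolation=cv2.INTER_CUBIC))
g=cv2.cvtColor(p,cv2.COLOR_BGR2GRAY)
w=(g>150).astype(np.uint8);w[:188]=0;w[235:]=0;w[:,:265]=0;w[:,400:]=0
n,l,st,c=cv2.connectedComponentsWithStats(w)
for i in range(1,n):
    if st[i,4]>30: print('white',st[i],c[i])
# holes
cs,h=cv2.findContours(w,cv2.RETR_CCOMP,cv2.CHAIN_APPROX_NONE)
# dark dots: blackhat over bar
b=cv2.morphologyEx(g,cv2.MORPH_BLACKHAT,np.ones((9,9)))
col=b[195:225,285:380].max(0)
print([(285+i,int(v)) for i,v in enumerate(col)])
hsv=cv2.cvtColor(p,cv2.COLOR_BGR2HSV)
red=(((hsv[...,0]<6)|(hsv[...,0]>176))&(hsv[...,1]>180)&(hsv[...,2]>80)).astype(np.uint8)
n,l,st,c=cv2.connectedComponentsWithStats(red)
for i in range(1,n):
    if st[i,4]>30: print('red',st[i],c[i],ray('top',[c[i]],0.014))
E
```

```text
white [ 278  196  109   29 1549] [331.82052937 210.11555842]
[(285, 67), (286, 68), (287, 68), (288, 69), (289, 68), (290, 69), (291, 45), (292, 46), (293, 45), (294, 46), (295, 44), (296, 64), (297, 87), (298, 82), (299, 70), (300, 62), (301, 160), (302, 186), (303, 180), (304, 97), (305, 73), (306, 74), (307, 67), (308, 82), (309, 76), (310, 73), (311, 97), (312, 85), (313, 97), (314, 85), (315, 97), (316, 148), (317, 188), (318, 187), (319, 105), (320, 76), (321, 96), (322, 85), (323, 97), (324, 84), (325, 73), (326, 74), (327, 78), (328, 69), (329, 82), (330, 112), (331, 162), (332, 187), (333, 187), (334, 97), (335, 73), (336, 74), (337, 73), (338, 68), (339, 82), (340, 77), (341, 97), (342, 114), (343, 112), (344, 113), (345, 112), (346, 144), (347, 188), (348, 188), (349, 145), (350, 88), (351, 98), (352, 111), (353, 111), (354, 111), (355, 84), (356, 74), (357, 73), (358, 71), (359, 83), (360, 78), (361, 136), (362, 189), (363, 189), (364, 103), (365, 34), (366, 31), (367, 52), (368, 54), (369, 26), (370, 20), (371, 42), (372, 61), (373, 58), (374, 57), (375, 73), (376, 72), (377, 71), (378, 70), (379, 71)]
```

View pics/crop_top.png

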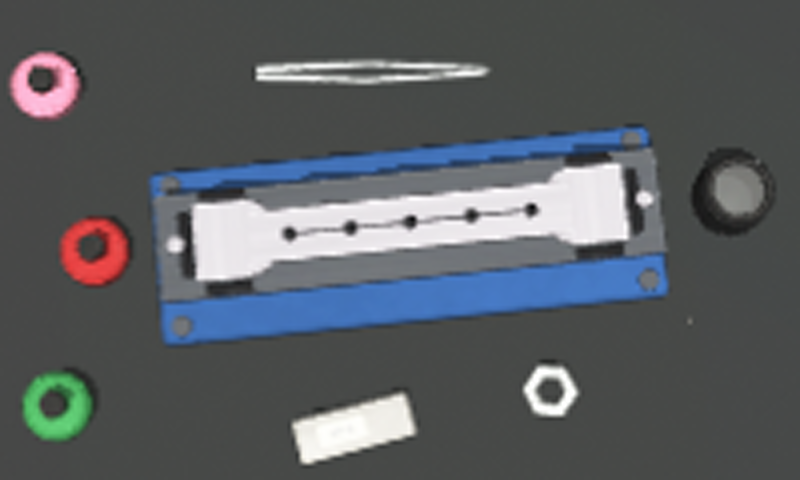

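```bash
python3 - <<'E'
from h import *
p=cv2.imread('pics/top0.png');g=cv2.cvtColor(p,cv2.COLOR_BGR2GRAY)
b=cv2.morphologyEx(g,cv2.MORPH_BLACKHAT,np.ones((9,9))).astype(float)
us=[(302.2,213.5),(317.5,212),(332.7,210.2),(347.7,208.7),(362.7,207.2)]
o=[]
for u,v in us:
    x0,y0=int(round(u))-3,int(round(v))-3
    w=np.clip(b[y0:y0+7,x0:x0+7]-100,0,None);yy,xx=np.mgrid[y0:y0+7,x0:x0+7]
    o.append([(w*xx).sum()/w.sum(),(w*yy).sum()/w.sum()])
print(np.round(o,2).tolist());P=ray('top',o,0.048);print(P.round(4));print(np.linalg.norm(np.diff(P,axis=0),axis=1))
d=P[4]-P[0];print(np.degrees(np.arctan2(d[1],d[0])))
print(ray('top',[[253.5,217.5]],0.014))
# scene check
p2=cv2.imread('pics/scene0.png');cv2.imwrite('pics/crop_scene.png',cv2.resize(p2[165:285,230:430],None,fx=4,fy=4,interpolation=cv2.INTER_CUBIC))
m=camera_model('scene');T=np.linalg.inv(m['cam_to_world'])
q,_=cv2.projectPoints(P,cv2.Rodrigues(T[:3,:3])[0],T[:3,3],m['K'],np.array(m['D']));print(((q.reshape(-1,2)-[230,165])*4).round(1).tolist())
E
```

```text
[[302.01, 212.91], [317.18, 211.46], [332.18, 209.89], [347.36, 208.4], [362.38, 206.86]]
[[ 0.4712  0.0524  0.048 ]
 [ 0.4739  0.0244  0.048 ]
 [ 0.4768 -0.0032  0.048 ]
 [ 0.4795 -0.0313  0.048 ]
 [ 0.4823 -0.0591  0.048 ]]
[0.02808927 0.0278134  0.02819615 0.02799643]
-84.31218508549824
[[0.46765327 0.14661799 0.014     ]]
[[388.7, 237.9], [414.2, 208.3], [437.7, 180.3], [460.7, 153.3], [482.4, 127.7]]
```

View pics/crop_scene.png

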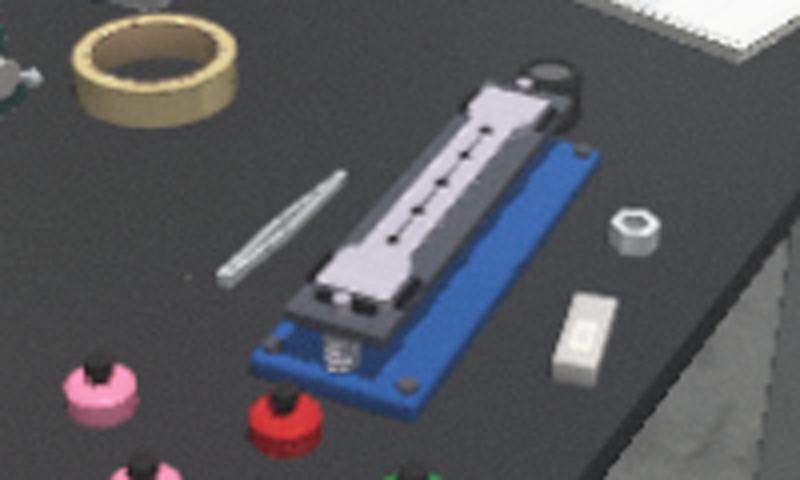

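>>> apply_moves --pt "1.4 4.3 -0.5 -0.02" --pt "1.4 4.3 -0.5 -0.02" --pt "1.4 4.3 -0.5 -0.02" --pt "1.4 4.3 -0.5 -0.02" --pt "1.4 4.3 -0.5 -0.02" --pt "1.4 4.3 -0.5 -0.02" --pt "1.4 4.3 -0.5 -0.02" --pt "1.4 4.3 -0.5 -0.02" --pt "1.4 4.3 -0.5 -0.02" --pt "1.4 4.3 -0.5 -0.02" --grip 0 --squeeze 20

```text
clock: 1.1
eef_pos: [0.3978, -0.165, 0.2537]
orientation: [[0.979, 0.205, 0.0], [0.205, -0.979, -0.0], [-0.0, 0.0, -1.0]]
ft_force: [0.8, -1.2, 0.4]
opening: 0.0001
```

>>> apply_moves --pt "1.0 3.1 -1.0 -0.015" --pt "1.0 3.1 -1.0 -0.015" --pt "1.0 3.1 -1.0 -0.015" --pt "1.0 3.1 -1.0 -0.015" --pt "1.0 3.1 -1.0 -0.015" --pt "1.0 3.1 -1.0 -0.015" --pt "1.0 3.1 -1.0 -0.015" --pt "0 0 0 0" --pt "0 0 0 0"

```text
clock: 2.0
eef_pos: [0.4674, 0.0508, 0.1834]
orientation: [[0.995, 0.105, -0.001], [0.105, -0.995, -0.0], [-0.001, 0.0, -1.0]]
ft_force: [0.6, -1.2, 0.2]
opening: -0.0001
```

```bash
python3 - <<'E'
from h import *
p,d=capture('wrist');cv2.imwrite('pics/w1.png',p);p,d=capture('top');cv2.imwrite('pics/t1.png',p)
for i in range(3):
    s=observe();print(s['clock'],s['eef_pos'].round(4) if hasattr(s['eef_pos'],'round') else s['eef_pos'],s['ft_force'],s['opening'])
E
```

```text
2.1 [0.4675 0.0493 0.1838] [-0.1645445  -0.85166063  0.32339867] 1.0909475804656017e-05
2.1 [0.4675 0.0493 0.1838] [-0.1645445  -0.85166063  0.32339867] 1.0909475804656017e-05
2.1 [0.4675 0.0493 0.1838] [-0.1645445  -0.85166063  0.32339867] 1.0909475804656017e-05
```

View pics/w1.png

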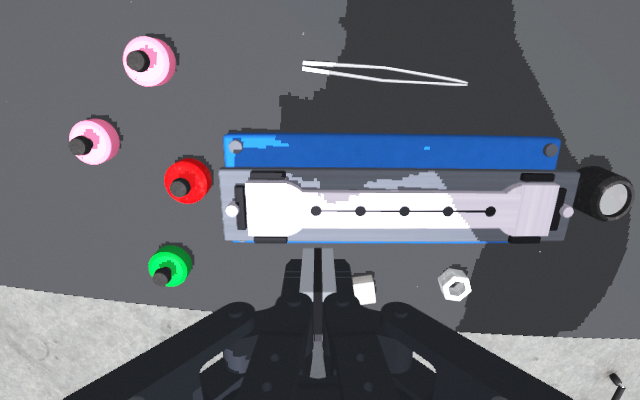

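The wrist view shows the closed fingers at column 317 and mark 1 at (316,211). The other marks are at 361, 404, 448 and 490 in the same row. I'll cross-check the marks with this camera.

```bash
python3 - <<'E'
from h import *
P=ray('wrist',[[316,211],[361,211],[404,211],[448,211.5],[490,211.5]],0.048);print(P.round(4))
s=observe();print(s['eef_pos'])
E
```

```text
[[ 0.4707  0.0512  0.048 ]
 [ 0.4736  0.0228  0.048 ]
 [ 0.4763 -0.0044  0.048 ]
 [ 0.4788 -0.0329  0.048 ]
 [ 0.4815 -0.0606  0.048 ]]
[0.46746783 0.04929675 0.18382192]
```

>>> apply_moves --pt "0.3 0.2 -1.0 0" --pt "0 0 -1.0 0" --pt "0 0 -1.0 0" --pt "0 0 -1.0 0" --pt "0 0 0 0" --pt "0 0 0 0"

```text
clock: 2.7
eef_pos: [0.4705, 0.0523, 0.1434]
orientation: [[0.995, 0.103, -0.001], [0.103, -0.995, -0.0], [-0.001, -0.0, -1.0]]
ft_force: [0.9, -0.4, -0.5]
opening: 0.0001
```

```bash
python3 - <<'E'
from h import *
p,d=capture('scene');cv2.imwrite('pics/s2.png',cv2.resize(p[150:290,230:430],None,fx=4,fy=4,interpolation=cv2.INTER_CUBIC))
s=observe();print(s['clock'],s['eef_pos'],s['ft_force'])
E
```

```text
2.75 [0.47079345 0.05235522 0.14382729] [-0.47927098  0.94848654  0.62072846]
```

View pics/s2.png

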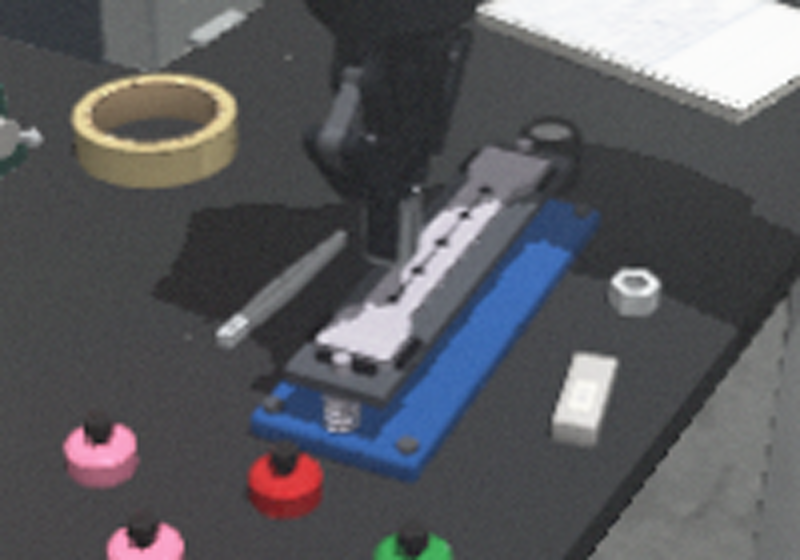

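The tips are about 20 mm above mark 1, which fits contact at a TCP height of about 0.121. I'll go down in small steps from here.

>>> apply_moves --pt "0 0 -0.6 0" --pt "0 0 -0.6 0" --pt "0 0 -0.5 0" --pt "0 0 0 0" --pt "0 0 0 0"

```text
clock: 3.25
eef_pos: [0.4706, 0.0523, 0.1267]
orientation: [[0.995, 0.103, -0.0], [0.103, -0.995, -0.0], [-0.0, -0.0, -1.0]]
ft_force: [-0.0, 0.8, -0.4]
opening: -0.0
```

>>> apply_moves --pt "0 0 -0.2 0" --pt "0 0 0 0" --pt "0 0 0 0"

```text
clock: 3.55
eef_pos: [0.4708, 0.0523, 0.1249]
orientation: [[0.995, 0.103, 0.0], [0.103, -0.995, -0.0], [0.0, 0.0, -1.0]]
ft_force: [-0.2, -0.4, -0.2]
opening: 0.0001
```

>>> apply_moves --pt "0 0 -0.2 0" --pt "0 0 0 0" --pt "0 0 0 0"

```text
clock: 3.85
eef_pos: [0.4707, 0.0523, 0.1228]
orientation: [[0.995, 0.103, -0.0], [0.103, -0.995, -0.0], [-0.0, 0.0, -1.0]]
ft_force: [1.0, 0.5, -0.1]
opening: 0.0
```

>>> apply_moves --pt "0 0 -0.2 0" --pt "0 0 0 0" --pt "0 0 0 0"

```text
clock: 4.15
eef_pos: [0.4707, 0.0523, 0.1208]
orientation: [[0.995, 0.103, -0.0], [0.103, -0.995, -0.0], [-0.0, 0.0, -1.0]]
ft_force: [-0.3, 0.1, -0.1]
opening: -0.0001
```

>>> apply_moves --pt "0 0 -0.1 0" --pt "0 0 0 0" --pt "0 0 0 0"

```text
clock: 4.45
eef_pos: [0.4708, 0.0523, 0.12]
orientation: [[0.995, 0.102, 0.0], [0.102, -0.995, -0.0], [0.0, 0.0, -1.0]]
ft_force: [-0.9, -0.3, 1.8]
opening: -0.0003
```

>>> apply_moves --pt "0 0 -0.1 0" --pt "0 0 0 0" --pt "0 0 0 0"

```text
clock: 4.75
eef_pos: [0.4707, 0.0523, 0.1189]
orientation: [[0.995, 0.103, -0.0], [0.103, -0.995, -0.0], [-0.0, 0.0, -1.0]]
ft_force: [-0.8, 0.0, 3.1]
opening: -0.0002
```

>>> apply_moves --pt "0 0 -0.1 0" --pt "0 0 0 0" --pt "0 0 0 0"

```text
clock: 5.05
eef_pos: [0.4707, 0.0523, 0.1179]
orientation: [[0.995, 0.103, -0.0], [0.103, -0.995, -0.0], [-0.0, 0.0, -1.0]]
ft_force: [-0.7, -0.4, 3.7]
opening: 0.0001
```

>>> apply_moves --pt "0 0 -0.1 0" --pt "0 0 0 0" --pt "0 0 0 0"

```text
clock: 5.35
eef_pos: [0.4708, 0.0523, 0.1169]
orientation: [[0.995, 0.103, 0.0], [0.103, -0.995, 0.0], [0.0, -0.0, -1.0]]
ft_force: [-1.7, 0.6, 3.9]
opening: 0.0001
```

>>> apply_moves --pt "0 0 -0.1 0" --pt "0 0 0 0" --pt "0.02 -0.2 0 0" --pt "0.03 -0.3 0 0" --pt "0.03 -0.3 0 0" --pt "0.02 -0.2 0 0" --pt "0 0 0 0"

```text
clock: 6.05
eef_pos: [0.4721, 0.0419, 0.116]
orientation: [[0.995, 0.102, 0.001], [0.102, -0.995, -0.0], [0.001, 0.0, -1.0]]
ft_force: [-0.0, 2.2, 3.9]
opening: 0.0
```

```bash
python3 - <<'E'
from h import *
p,d=capture('scene');cv2.imwrite('pics/s3.png',cv2.resize(p[150:290,230:430],None,fx=4,fy=4,interpolation=cv2.INTER_CUBIC))
s=observe();print(s['clock'],s['eef_pos'],s['ft_force'])
E
```

```text
6.1 [0.47212107 0.04189311 0.11600493] [0.40299628 1.04397761 4.52788802]
```

View pics/s3.png

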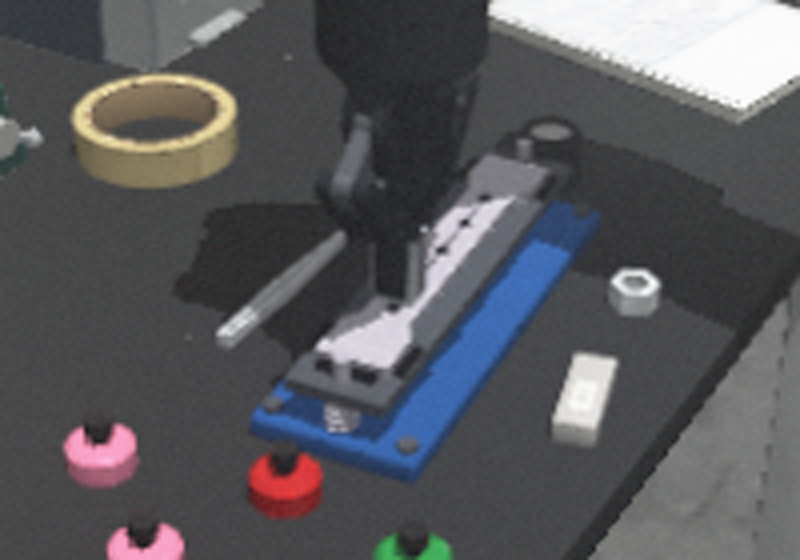

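The tips are on the scribed line just past mark 1, which shows at (392,307). The cradle has sunk a few mm and the force is about 4 N. I'll continue the slide.

>>> apply_moves --pt "0.03 -0.3 0 0" --pt "0.04 -0.4 0 0" --pt "0.04 -0.4 0 0" --pt "0.04 -0.4 0 0" --pt "0.04 -0.4 0 0" --pt "0.04 -0.4 0 0" --pt "0.03 -0.3 0 0" --pt "0 0 0 0"

```text
clock: 6.9
eef_pos: [0.4744, 0.0154, 0.1158]
orientation: [[0.995, 0.102, -0.0], [0.102, -0.995, -0.001], [-0.0, 0.001, -1.0]]
ft_force: [-0.9, 0.1, 4.3]
opening: -0.0001
```

>>> apply_moves --pt "0.03 -0.3 0 0" --pt "0.04 -0.4 0 0" --pt "0.04 -0.4 0 0" --pt "0.04 -0.4 0 0" --pt "0.04 -0.4 0 0" --pt "0.04 -0.4 0 0" --pt "0.03 -0.3 0 0" --pt "0 0 0 0"

```text
clock: 7.7
eef_pos: [0.477, -0.0106, 0.1159]
orientation: [[0.995, 0.102, -0.0], [0.102, -0.995, -0.001], [-0.0, 0.001, -1.0]]
ft_force: [-0.5, 0.1, 4.6]
opening: -0.0005
```

>>> apply_moves --pt "0.03 -0.3 0 0" --pt "0.04 -0.4 0 0" --pt "0.04 -0.4 0 0" --pt "0.04 -0.4 0 0" --pt "0.04 -0.4 0 0" --pt "0.04 -0.4 0 0" --pt "0.03 -0.3 0 0" --pt "0 0 0 0"

```text
clock: 8.5
eef_pos: [0.4796, -0.0366, 0.1159]
orientation: [[0.995, 0.102, 0.0], [0.102, -0.995, -0.001], [-0.0, 0.001, -1.0]]
ft_force: [0.3, -0.1, 4.4]
opening: -0.0002
```

>>> apply_moves --pt "0.03 -0.3 0 0" --pt "0.04 -0.4 0 0" --pt "0.04 -0.4 0 0" --pt "0.04 -0.4 0 0" --pt "0.04 -0.4 0 0" --pt "0.03 -0.3 0 0" --pt "0.02 -0.1 0 0" --pt "0 0 0 0" --pt "0 0 0 0"

```text
clock: 9.4
eef_pos: [0.4819, -0.0592, 0.1159]
orientation: [[0.995, 0.102, -0.0], [0.102, -0.995, -0.001], [-0.0, 0.001, -1.0]]
ft_force: [-0.8, 0.9, 3.7]
opening: -0.0004
```

```bash
python3 - <<'E'
from h import *
p,d=capture('scene');a=cv2.resize(p[150:290,230:430],None,fx=4,fy=4,interpolation=cv2.INTER_CUBIC);cv2.imwrite('pics/s4.png',a)
p,d=capture('wrist');cv2.imwrite('pics/w4.png',p)
s=observe();print(s['clock'],s['eef_pos'],s['ft_force'])
E
```

```text
9.5 [ 0.48190993 -0.05916869  0.11589662] [0.16507888 0.01744307 4.29141774]
```

View pics/s4.png

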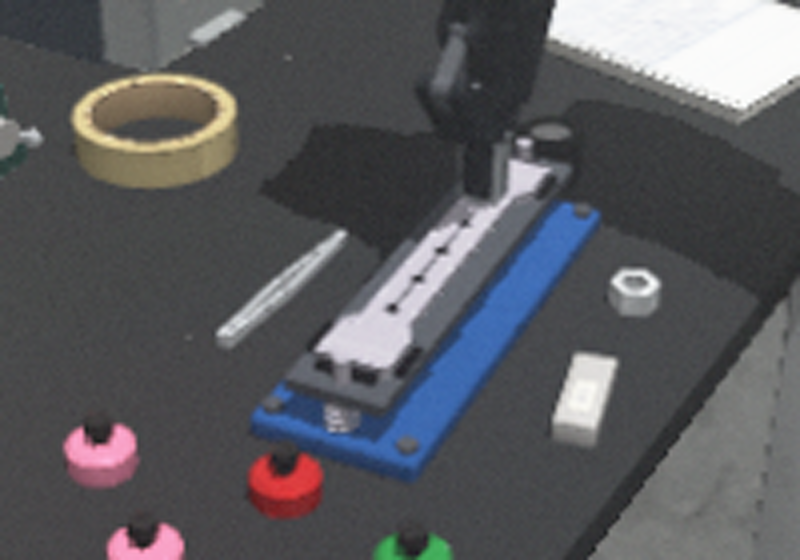

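View pics/w4.png

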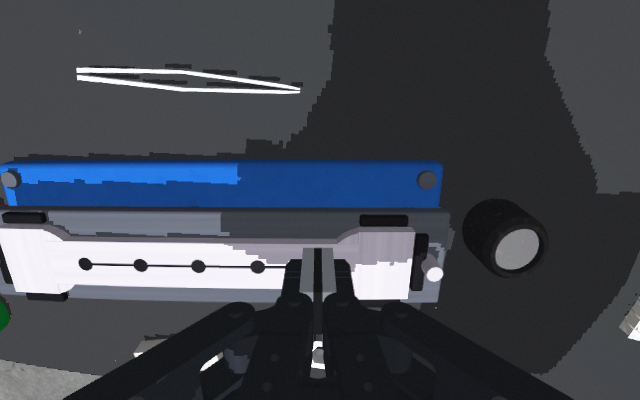

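The wrist view shows marks 1–4 at columns 85, 140, 198 and 258, so mark 5 should be at about 317, right under the fingers. In the scene view the bar is in its cradle and nothing around it has moved.

```bash
python3 -c "
from bench import *
job_done()"
```

```text
the job is handed in; nothing more can be done
```

I touched down with closed fingertips on mark 1, the one nearest the red magnet. I then slid along the scribed line over marks 2, 3 and 4 to mark 5, and handed the job in with the tips resting there at about 9.5 s.

**Contact:** The upward force read 3.7–4.6 N at each check along the slide. With the height reading, that puts the cradle about 4–5 mm down, clear of the 11 mm limit. I had no direct reading of the cradle joint, so this depth is worked out from force and height.

**Final position:** The last wrist picture puts the fingers where mark 5 should be, judging by the spacing of marks 1–4; mark 5 itself was hidden under the tips. The arm's own reading was within about 1.5 mm of mark 5 as measured by both cameras.

**Surroundings:** In the last pictures the bar lies in its cradle, and the magnet, loupe, coupon, nut and tweezers look unmoved. I judged that by eye and did not measure it.

**Disagreements:** The top and wrist cameras differed by at most 1.6 mm on the mark positions, and single force readings carry about 1 N of noise. No check failed.

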